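Half-aperture light activation of tube samples

TASK

Light-activate the samples in the teal-capped tube carrier at half aperture: with the shutter still closed, slide that carrier sideways along the deck of the light box, upright and without lifting it, from its parking ring until it is centred over the square glass window, and let go of it. Then draw the spring-return shutter handle to the orange half-way mark, not running far past it, and keep holding it there: the program finishes while the robot still holds the handle at half travel. Leave the yellow-capped control carrier and everything else on the bench where they are.

Things in the scene. Friction and masses are not known exactly. Their poses are not given: they have to be found in the camera images.
- lightbox: Light box fixed to the bench: white housing 250 (x) x 380 (y) x 80 mm high with a flat dark deck on top. Origin under its centre; z up, x away from the robot, y along its long side to the robot's left. Two white parking rings on the deck lie 125 mm to either side (-y, +y) of the window; one carrier starts in each, in either order. The shutter slot runs along y on the near (-x) strip.
- window (a point): Centre of the square glass window in the deck, at deck level (80 mm above the bench); 90 x 90 mm, orange corner marks. The glass is flush with the deck, so a carrier slides freely across. Axes as the light box.
- half_mark (a point): Where shutter_handle lies at half travel: above the slot, at the long orange half-way tick of the scale, 28 mm above the deck; 125 mm to the near side (-x) of the window centre, same y. Axes as the light box.
- shutter_handle (a point): Centre of the shutter handle's grip, 28 mm above the deck: an upright black paddle with an orange top, 28 (x) x 14 (y) x 46 mm high, from 3 to 49 mm above the deck. It slides only along the light box's y; pinch it across its 14 mm or push it. Axes as the light box.
- shutter (a joint): Travel of the shutter and its handle along the light box's +y (to the robot's left), in m: 0 closed, 0.045 half open (orange tick), 0.090 fully open. A spring drives it shut at all times: about 3 N when closed, 7 N at half, 11 N fully open; it snaps back when let go.
- sample_center (a point): Centre of the loose teal-capped tube carrier (to be exposed), on its axis, half-way up its 82 mm. Round, 84 mm diameter for its lower 38 mm (clear base, eight microtubes, teal caps); above that a round teal grip stem, 18 mm diameter, on the axis, from 3 mm below to 41 mm above this point. 0.13 to 0.25 kg, stands on the deck. z up.
- control_center (a point): Centre of the yellow-capped control carrier, same shape and size as the teal one. Bystander on the light box deck, to be left alone.
- ice_tray: Bystander: teal ice tray, 324 (x) x 230 (y) mm, 58 mm high, with a white rack and tubes up to 90 mm high. Origin under its centre.
- tip_box: Bystander: pipette tip box, clear and yellow, 90 (x) x 126 (y) x 90 mm high. Origin under its centre.
- reagent: Bystander: amber bottle with blue cap, 64 mm diameter, 145 mm high. Origin under its centre.
- beaker: Bystander: glass beaker, 72 mm diameter, 95 mm high. Origin under its centre.
- tube_rack: Bystander: orange microtube rack, 70 (x) x 190 (y) x 36 mm high. Origin under its centre.
- timer: Bystander: small white bench timer, 50 (x) x 75 (y) x 22 mm high. Origin under its centre.
There are look-alikes about, which are no part of the job. Leave any green look-alike of the part that bears sample_center alone.

How it is judged:
By the outcome, as a careful person would: the job done as asked, in the order asked, and still so for the second after the job is handed in, while the arm keeps its last pose, push and grip.
It also fails if it takes over 48 s, if anything falls off the work surface, if the arm or the gripper's body presses on something with over 40 N, if the wrist force passes 120 N, or if a joint passes its speed limit or range.

ROBOT

A 7-joint arm with a two-finger parallel gripper is mounted at the origin on the work surface. World frame = base frame: x ahead of the robot, y to its left, z up, the work surface at z = 0. Lengths are in m, angles in rad, forces in N, time in s.
With the tool pointing down it reaches from about 0.375 to 0.925 m from the base axis. Payload 3.1 kg.
Tool frame: the origin (TCP) lies between the finger pads; the fingertips stand 19 mm ahead of it and the grasp point (between the pads) is the TCP; z points along the fingers, y is the direction in which the jaws open and shut (so a half turn about z gives the same grasp; the last joint's range is limited). The gripper opens to 85 mm and grips with 20 to 120 N. Pads are 22 mm wide; open, the fingers measure 114 mm over their backs; the gripper's body (76 mm by 85 mm) begins 54 mm behind the grasp point. The pads swing forward as they close: fully open they stand 13 mm farther back than shut.
Start: joints at [-1.206, 0.383, 0.044, 1.598, -0.018, 1.161, -0.05], TCP at [0.29, 0.582, 0.25] pointing down, gripper open.
Joint ranges: [-2.61, 2.61], [-0.41, 2.15], [-1.48, 1.57], [0, 2.5], [-1.57, 4.71], [0.05, 1.97], [-2.85, 2.85]. Speed limits (rad/s): [2.79, 2.79, 3.14, 3.14, 3.14, 3.14, 3.14].

INTERFACE

Orientations are given as a unit quaternion [x, y, z, w].
In Python, from bench import move_ptp, movel, move_j, move_gripper, pause, inverse_kinematics, read_camera, camera_params, MotionError, sign_off, look_for, tip_of, read_time_s, read_qpos, read_joint_vel, read_effort, read_eef_pos, read_tcp_rot, read_ft_force, read_ft_torque, read_finger_gap gives the robot as it stands. Calls block until the motion is done:
- move_ptp(position, orientation): joint-space move of the TCP to a pose.
- movel(position, orientation=None, speed=0.15): straight line of the TCP; orientation=None keeps the orientation; speed is the mean speed in m/s.
- move_j(angles): joint-space move.
- move_gripper(opening, effort=None): finger opening in m; effort is the grip in N (None keeps the last); returns when the fingers have stopped.
- pause(seconds).
- inverse_kinematics(position, orientation): joint angles nearest the present ones, or None.
- read_camera(name): name is "scene" or "top" or "wrist"; returns the picture (480x640x3 uint8, red, green, blue); there is no depth.
- camera_params(name): a dict with "K" (3x3 intrinsics, pixels), "dist_coeffs" ([k1, k2, p1, p2, k3] as OpenCV has them; the pictures are not rectified), "camera_from_world" (4x4, takes a point from world to camera coordinates). Camera axes: x right, y down, z forward; pixel columns grow to the right and rows downward; lengths in m; the calibration is good to about 2 mm. A picture is of the moment at which its call begins: read the wrist's pose just before it. camera_params takes no time and is no camera call; for the wrist camera it gives the pose at the moment of the call.
A pose or a line that the arm cannot do raises MotionError and nothing moves.
- sign_off(): hands the job in, once; it reports no verdict.
Trained networks look in the newest picture that a camera, given by its name, has taken for a name from the list of things; names that differ only in an ending like _2 or _b are one class to them, and where a whole thing is asked for, a point or a joint stands for the part that bears it (a point fixed in the world has none). Each returns a list of dicts, best first, with "confidence" (0 to 1); they miss things now and then, are a little off and sometimes report something else, mostly with a low value. They report only what shows in the picture. A call takes as long as a camera call. They do not tell look-alikes from the thing itself.
- look_for(camera, name): "at" ([column, row] in pixels, amid what is visible of it).
- tip_of(camera, name): "at" ([column, row] in pixels: a listed point, or the origin of a listed thing).
Readings, each from a call of its own:
- read_time_s(): time.
- read_qpos(): joint angles.
- read_joint_vel(): joint speeds.
- read_effort(): joint torques, N m.
- read_eef_pos(): TCP position.
- read_tcp_rot(): TCP orientation.
- read_ft_force(): force on the tool from outside, world axes, zero at the start.
- read_ft_torque(): the same for the moment, N m.
- read_finger_gap(): finger opening in m.
Only numpy, scipy, OpenCV 4.12 (cv2) and the standard library are available. Lean on these libraries where they do the work, as an engineer would, in place of code of your own. Each camera call takes 0.05 s, during which the arm holds its last target.

## Working session

There is one attempt and no reset: what is moved stays moved. The work goes in short steps, each a Python script; the robot and the scene stay as the last script left them, time stands still between calls to the robot, and variables do not carry over. Pictures are saved under pics/ and viewed, and the job is handed in when it is done.

```bash
ls; mkdir -p pics; python3 - <<'E'
from bench import *
import cv2
for c in ["scene","top","wrist"]:
    im=read_camera(c); cv2.imwrite(f"pics/a_{c}.png",im[:,:,::-1])
    for n in ["sample_center","control_center","shutter_handle","window","half_mark","lightbox"]:
        try: print(c,n,[(round(d["confidence"],2),[round(v) for v in d["at"]]) for d in tip_of(c,n)])
        except Exception as e: print(c,n,e)
print(read_time_s(),read_eef_pos(),read_tcp_rot(),read_finger_gap())
E
```

```text
pics
scene sample_center [(0.95, [388, 258]), (0.73, [316, 302]), (0.62, [320, 192])]
scene control_center [(0.72, [259, 238])]
scene shutter_handle [(0.53, [313, 237])]
scene window [(0.66, [287, 276])]
scene half_mark [(0.94, [324, 248]), (0.48, [251, 187])]
scene lightbox [(0.58, [298, 286])]
top sample_center [(0.91, [389, 287]), (0.84, [246, 186]), (0.73, [260, 300])]
top control_center [(0.8, [357, 180])]
top shutter_handle [(0.4, [324, 229]), (0.32, [305, 235])]
top window [(0.85, [305, 186]), (0.5, [356, 181])]
top half_mark [(0.69, [308, 234])]
top lightbox [(0.81, [304, 200])]
wrist sample_center []
wrist control_center []
wrist shutter_handle []
wrist window []
wrist half_mark []
wrist lightbox []
1.05 [0.29021215 0.58163602 0.25027549] [ 2.29335687e-01  9.73347391e-01 -4.85822824e-07 -6.04800162e-06] 0.08508269337018762
```

View pics/a_scene.png

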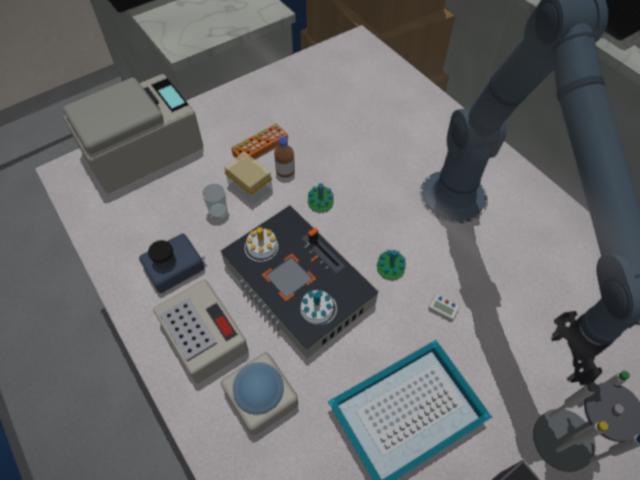

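View pics/a_top.png

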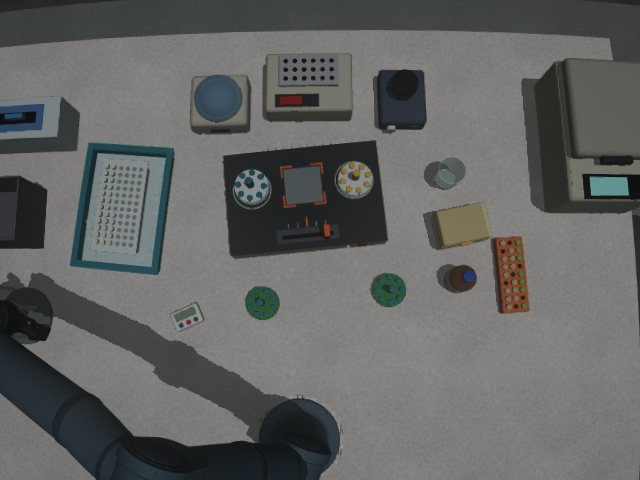

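```bash
python3 - <<'E'
import cv2
im=cv2.imread("pics/a_top.png")[130:330,200:430]
cv2.imwrite("pics/a_crop.png",cv2.resize(im,None,fx=3,fy=3,interpolation=cv2.INTER_CUBIC)[:600,:690])
E
```

```text
(no output)
```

View pics/a_crop.png

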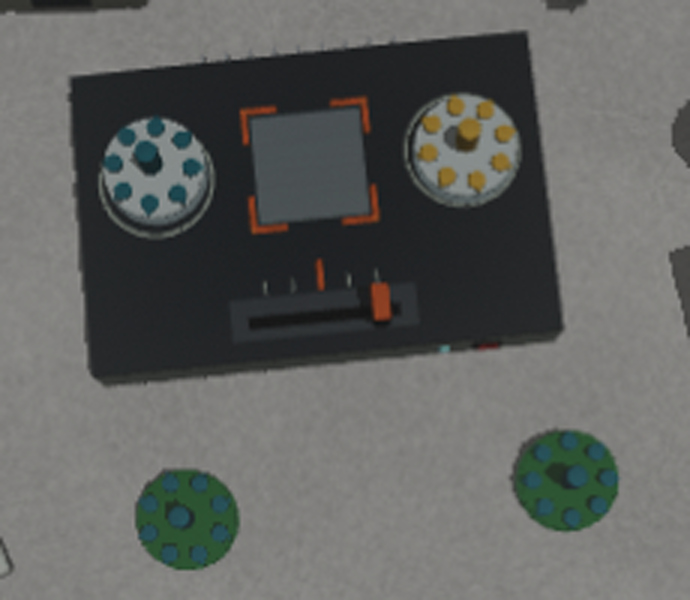

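Candidates (top view): white-base teal carrier on the deck at (251,187) is the target. The two green look-alikes on the bench are at (262,303) and (388,290), and the yellow control is at (354,179). The shutter handle is closed at (326,231), and the long orange tick is at about (307,221).

```bash
cat > h.py <<'E'
from bench import *
import numpy as np, cv2
from scipy.spatial.transform import Rotation as R
def ray(cam,px,P=None):
    P=P or camera_params(cam); K=np.array(P["K"]);d=np.array(P["dist_coeffs"]);T=np.array(P["camera_from_world"])
    u=cv2.undistortPoints(np.array(px,float).reshape(-1,1,2),K,d).reshape(-1,2)
    v=np.c_[u,np.ones(len(u))]@T[:3,:3]; o=-T[:3,:3].T@T[:3,3]
    return o,v
def onz(cam,px,z,P=None):
    o,v=ray(cam,px,P); return o+v*((z-o[2])/v[:,2])[:,None]
def proj(P,X):
    T=np.array(P["camera_from_world"])
    return cv2.projectPoints(np.array(X,float).reshape(-1,3),cv2.Rodrigues(T[:3,:3])[0],T[:3,3],np.array(P["K"]),np.array(P["dist_coeffs"]))[0].reshape(-1,2)
E
python3 - <<'E'
from h import *
np.set_printoptions(precision=4,suppress=True)
g=np.array([[249,117],[363,107],[378-6,214],[260,224]])/3+[200,130]
print(onz("top",g,.08),onz("top",g,.08).mean(0))
print("housing",onz("top",np.array([[70,77],[527,31],[562,332],[92,378]])/3+[200,130],.08))
print("teal base top", onz("top",[np.array([155,168])/3+[200,130]],.118), "stem top",onz("top",[np.array([146,152])/3+[200,130]],.162))
print("handle top",onz("top",[np.array([381,290])/3+[200,130]],.129))
T=np.linalg.inv(camera_params("wrist")["camera_from_world"]);print(T)
print(R.from_quat(read_tcp_rot()).as_matrix(), read_eef_pos()); print(camera_params("wrist")["K"])
E
```

```text
[[ 0.6603  0.0346  0.08  ]
 [ 0.6676 -0.0586  0.08  ]
 [ 0.5782 -0.0651  0.08  ]
 [ 0.5709  0.0255  0.08  ]] [ 0.6193 -0.0159  0.08  ]
housing [[ 0.6967  0.1828  0.08  ]
 [ 0.7314 -0.1946  0.08  ]
 [ 0.4806 -0.2162  0.08  ]
 [ 0.4468  0.1605  0.08  ]]
teal base top [[0.6095 0.1067 0.118 ]] stem top [[0.6118 0.1086 0.162 ]]
handle top [[ 0.508  -0.0711  0.129 ]]
[[ 0.4456  0.8544  0.2673  0.2235]
 [ 0.8953 -0.4255 -0.1322  0.6149]
 [ 0.0008  0.2982 -0.9545  0.375 ]
 [ 0.      0.      0.      1.    ]]
[[-0.8948  0.4464 -0.    ]
 [ 0.4464  0.8948  0.    ]
 [ 0.     -0.     -1.    ]] [0.2902 0.5816 0.2503]
[[352.3584   0.     323.7434]
 [  0.     352.3584 235.1137]
 [  0.       0.       1.    ]]
```

```bash
cat >> h.py <<'E'
def quat(yaw):
    c,s=np.cos(yaw),np.sin(yaw)
    return R.from_matrix(np.array([[-c,-s,0],[-s,c,0],[0,0,-1.]])).as_quat()
E
python3 - <<'E'
from h import *
q=quat(np.radians(5.2))
print(inverse_kinematics([.61,.0,.33],q))
move_ptp([.61,.0,.33],q)
P=camera_params("wrist"); im=read_camera("wrist"); cv2.imwrite("pics/b.png",im[:,:,::-1])
np.save("b.npy",P,allow_pickle=True)
for n in ["sample_center","shutter_handle","window","half_mark"]:
    print(n,[(round(d["confidence"],2),np.round(d["at"],1)) for d in tip_of("wrist",n)])
print(read_time_s(),read_qpos(),read_eef_pos())
E
```

```text
[-0.48710294  0.26704828  0.50970568  1.62376898 -0.13457024  1.28586608
  1.7069705 ]
sample_center []
shutter_handle [(0.76, array([255.5,  80.6]))]
window [(0.88, array([306.3, 207.8]))]
half_mark [(0.8, array([306.2,  84.4]))]
3.675 [-0.48776657  0.26726148  0.50917338  1.62372142 -0.13456749  1.28583798
  1.70691782] [0.61002722 0.00071384 0.32987084]
```

View pics/b.png

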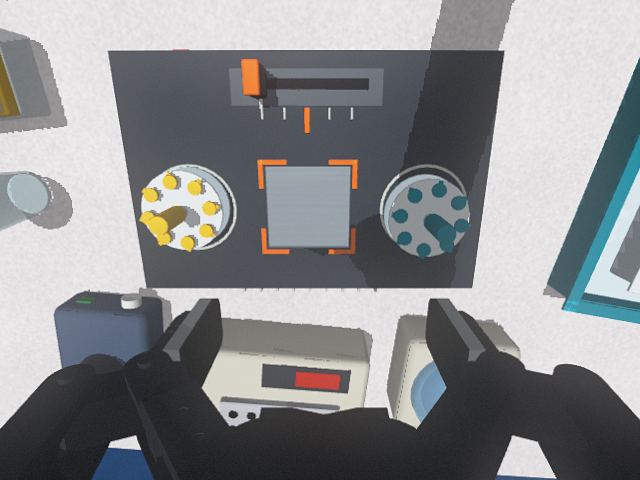

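```bash
python3 - <<'E'
from h import *
from scipy.optimize import least_squares
np.set_printoptions(precision=4,suppress=True)
P=np.load("b.npy",allow_pickle=True).item()
im=cv2.imread("pics/b.png")
g=np.array([[266,167],[349,167],[351,247],[267,247]],np.float32)
gray=cv2.cvtColor(im,cv2.COLOR_BGR2GRAY)
h=np.array([[109,51],[503,51],[472,288],[147,288]],np.float32)
h=cv2.cornerSubPix(gray,h.copy(),(5,5),(-1,-1),(3,30,.01)); print(h.tolist())
# image left = -y ; image top = near (-x)
G=np.array([[-45,-45],[-45,45],[45,45],[45,-45]])/1e3
G=G[[0,1,2,3]]
Hh=np.array([[-125,-190],[-125,190],[125,190],[125,-190]])/1e3
def f(p):
    x,y,a,off=p; c,s=np.cos(a),np.sin(a); M=np.array([[c,-s],[s,c]])
    w=G@M.T+[x,y]; b=(Hh-[off,0])@M.T+[x,y]
    return np.r_[(proj(P,np.c_[w,np.full(4,.08)])-g).ravel(),(proj(P,np.c_[b,np.full(4,.08)])-h).ravel()]
r=least_squares(f,[.617,-.016,.09,.03]); print(r.x,np.degrees(r.x[2]),f(r.x))
x,y,a,_=r.x
ex=np.array([np.cos(a),np.sin(a)]);ey=np.array([-np.sin(a),np.cos(a)])
w=np.array([x,y]); print("half",w-.125*ex,"closed",w-.125*ex-.045*ey,"ring",w+.125*ey)
print("handle top c",onz("wrist",[[250.5,65]],.129,P)) 
t=proj(P,[[*(w+.125*ey),.162],[*(w+.125*ey),.118],[*(w-.125*ex-.045*ey),.129],[*(w-.125*ey),.162]]);print("expected stem top, base top, handle top, yellow stem",t)
c=cv2.resize(im[150:270,370:490],None,fx=5,fy=5,interpolation=cv2.INTER_CUBIC)
for k in range(2):
    pass
cv2.imwrite("pics/c.png",c)
c=cv2.resize(im[40:140,220:360],None,fx=5,fy=5,interpolation=cv2.INTER_CUBIC);cv2.imwrite("pics/d.png",c)
E
```

```text
[[107.32365417480469, 50.370994567871094], [503.5549011230469, 50.31181716918945], [471.55078125, 287.58660888671875], [146.11520385742188, 288.1576232910156]]
[ 0.6234 -0.0147  0.0948  0.0303] 5.43389047456582 [-1.4773 -0.3872  1.2354 -0.4734 -2.4936  0.441   1.5713  0.5303  0.5432
  0.2949  0.0294  0.0038 -0.0264 -0.2378  0.5622 -0.4256]
half [ 0.499  -0.0265] closed [ 0.5033 -0.0713] ring [0.6116 0.1098]
handle top c [[ 0.4932 -0.0718  0.129 ]]
expected stem top, base top, handle top, yellow stem [[448.3061 229.6872]
 [433.1936 217.0323]
 [250.6476  77.9478]
 [159.8327 230.0027]]
```

View pics/c.png

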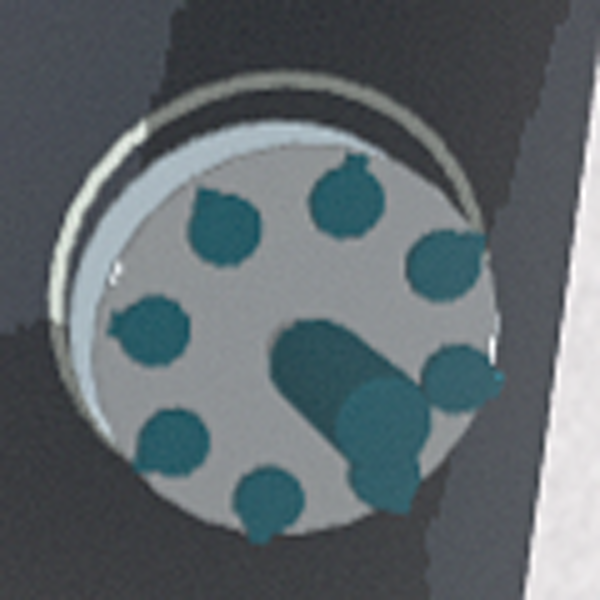

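View pics/d.png

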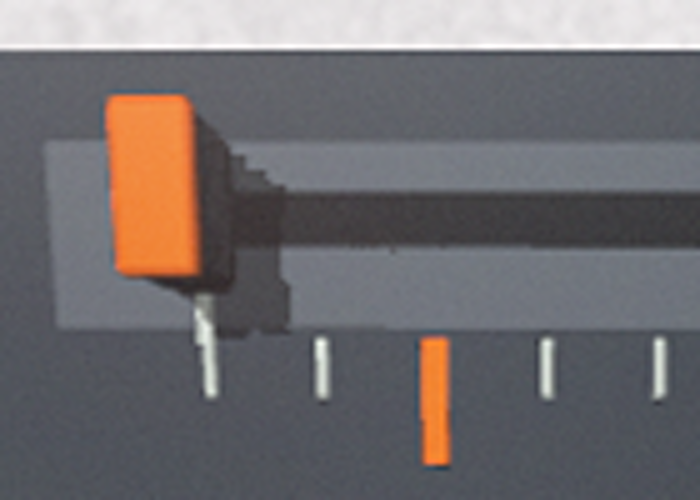

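```bash
python3 - <<'E'
from h import *
np.set_printoptions(precision=4,suppress=True)
P=np.load("b.npy",allow_pickle=True).item()
print(onz("wrist",[[446.6,234]],.162,P),onz("wrist",[[429.2,218]],.118,P))
q=quat(.0948)
S=onz("wrist",[[446.6,234]],.162,P)[0][:2]
print(P["camera_from_world"])
for p in ([*S,.22],[*S,.146],[.6234,-.0147,.146],[.5033,-.0713,.112],[.499,-.0265,.112]): print(inverse_kinematics(p,q))
E
```

```text
[[0.6156 0.1091 0.162 ]] [[0.6129 0.106  0.118 ]]
[[-0.094   0.9956  0.0014  0.0559]
 [ 0.9503  0.0893  0.2982 -0.644 ]
 [ 0.2968  0.0294 -0.9545  0.275 ]
 [ 0.      0.      0.      1.    ]]
[-0.5886  0.3847  0.4354  1.7069 -0.1795  1.0896  1.5679]
[-0.5678  0.4689  0.4129  1.7622 -0.2237  0.9569  1.6006]
[-0.4116  0.4745  0.4674  1.7683 -0.2543  0.9588  1.8242]
[-0.3897  0.3253  0.5127  2.0669 -0.2201  0.801   1.9204]
[-0.4626  0.3063  0.4901  2.0859 -0.2004  0.7938  1.8151]
```

```bash
python3 - <<'E'
from h import *
np.set_printoptions(precision=4,suppress=True)
q=quat(.0948); S=[.614,.1078]
move_gripper(.06,25)
move_ptp([*S,.21],q)
movel([*S,.147],q,speed=.12)
f0=read_ft_force()
move_gripper(.0,20)
print(f0,read_ft_force(),read_ft_torque(),read_finger_gap(),read_eef_pos(),read_time_s())
cv2.imwrite("pics/e.png",read_camera("wrist")[:,:,::-1])
E
```

```text
[0.4934 0.0708 0.7576] [0.1909 0.7108 2.8065] [-0.0059  0.0266 -0.0603] 0.01743058265779777 [0.6145 0.1083 0.1478] 5.8667
```

View pics/e.png

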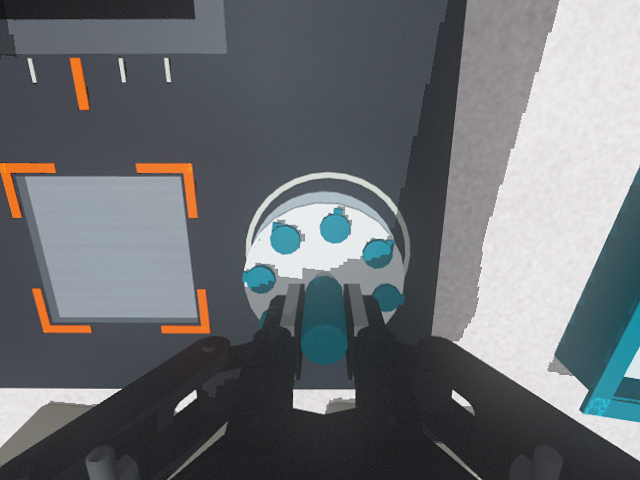

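```bash
python3 - <<'E'
from h import *
np.set_printoptions(precision=4,suppress=True)
q=quat(.0948)
movel([.6234,-.0147,.147],q,speed=.06)
print(read_ft_force(),read_ft_torque(),read_finger_gap(),read_eef_pos(),read_time_s())
cv2.imwrite("pics/f.png",read_camera("wrist")[:,:,::-1])
np.save("f.npy",camera_params("wrist"),allow_pickle=True)
cv2.imwrite("pics/ft.png",cv2.resize(read_camera("top")[130:290,210:410,::-1],None,fx=4,fy=3.75))
E
```

```text
[-0.4278  3.4862  4.9639] [0.6142 0.1385 0.0294] 0.01735508991730293 [ 0.6242 -0.0131  0.1479] 8.1167
```

View pics/f.png

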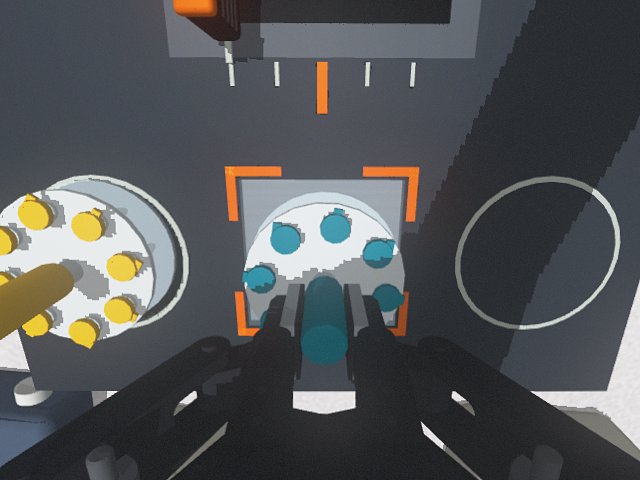

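```bash
python3 - <<'E'
from h import *
from scipy.optimize import least_squares
np.set_printoptions(precision=4,suppress=True)
P=np.load("f.npy",allow_pickle=True).item()
o=np.array([[225,167],[419,167],[406,335],[237,335.]])
w=onz("wrist",o,.08,P); print(w[:,:2],w.mean(0), np.linalg.norm(w-np.roll(w,1,0),axis=1))
g=onz("wrist",[[243,180],[404,180]],.08,P); gm=g[:,:2].mean(0); d=g[1]-g[0];print(np.linalg.norm(d), gm+.045*np.array([np.cos(.0948),np.sin(.0948)]), np.arctan2(-d[0],d[1]))
th=np.linspace(0,2*np.pi,720)
def circ(c,z,r=.042): return proj(P,np.c_[c[0]+r*np.cos(th),c[1]+r*np.sin(th),np.full(720,z)])
def f(c):
    a=circ(c,.118); b=circ(c,.08)
    return [a[:,0].min()-244,a[:,0].max()-406,a[:,1].min()-203,b[:,1].min()-193]
r=least_squares(f,[.6234,-.0147],diff_step=1e-4); print(r.x,r.fun)
print(proj(P,[[*r.x,.162]]))
im=cv2.imread("pics/f.png")
for c,col in ((r.x,(0,0,255)),):
  for z in(.08,.118): cv2.polylines(im,[circ(c,z).astype(int)],1,col,1)
cv2.imwrite("pics/g.png",cv2.resize(im[140:380,200:440],None,fx=2.5,fy=2.5))
E
```

```text
[[ 0.5766 -0.0718]
 [ 0.5665  0.0325]
 [ 0.6705  0.0429]
 [ 0.6806 -0.063 ]] [ 0.6235 -0.0149  0.08  ] [0.1044 0.1048 0.1046 0.1064]
0.08792430207211865 [ 0.6232 -0.0139] 0.09627675808945353
[ 0.626  -0.0129] [-6.0062  6.0244  2.8341 -2.4048]
[[325.8416 345.1729]]
```

View pics/g.png

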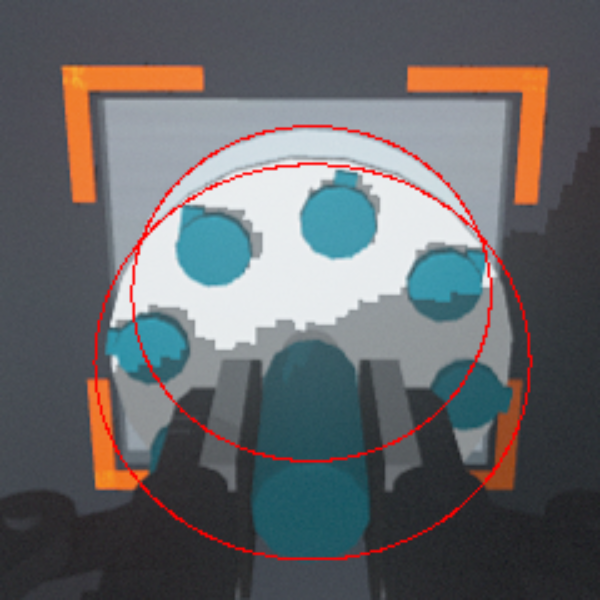

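View pics/ft.png

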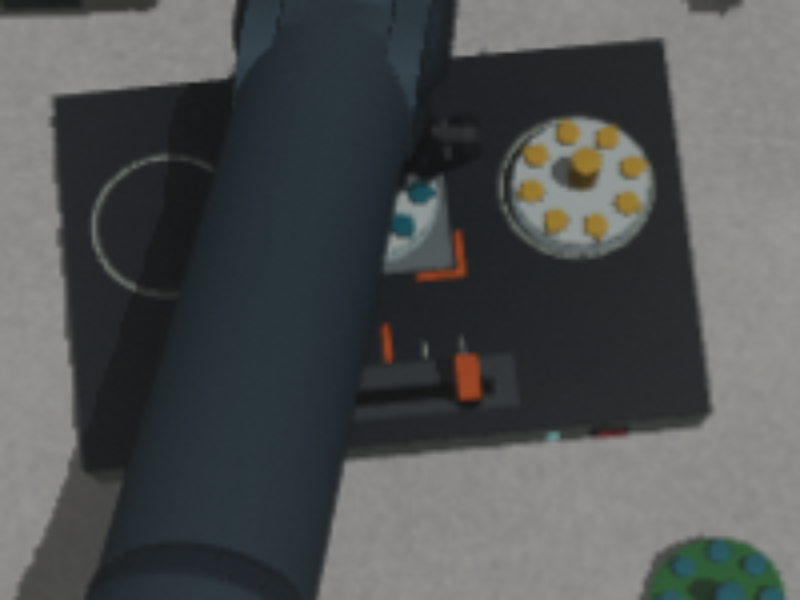

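```bash
python3 - <<'E'
from h import *
np.set_printoptions(precision=4,suppress=True)
q=quat(.0948)
movel([.6222,-.0165,.147],q,speed=.03)
print(read_ft_force(),read_eef_pos())
move_gripper(.05,20)
movel([.6222,-.0165,.20],q,speed=.12)
move_ptp([.565,-.06,.30],q)
cv2.imwrite("pics/h.png",read_camera("wrist")[:,:,::-1])
np.save("h.npy",camera_params("wrist"),allow_pickle=True)
print(read_time_s(),read_eef_pos())
E
```

```text
[1.2721 3.5424 4.8318] [ 0.6232 -0.0155  0.1478]
10.0833 [ 0.5643 -0.0589  0.2984]
```

View pics/h.png

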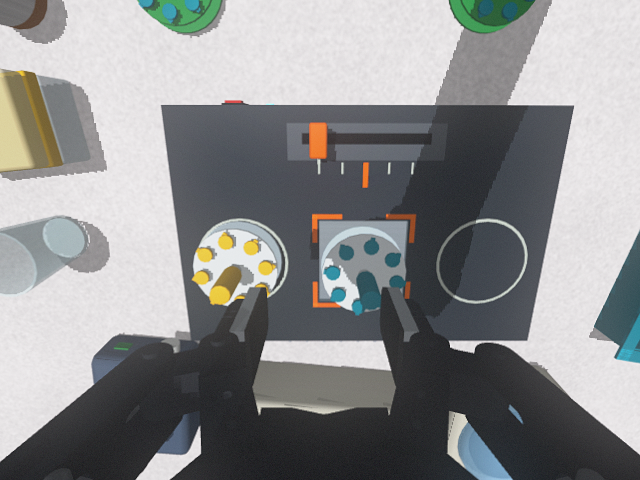

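```bash
python3 - <<'E'
import cv2
im=cv2.imread("pics/h.png")
cv2.imwrite("pics/h2.png",cv2.resize(im[200:320,300:430],None,fx=5,fy=5,interpolation=cv2.INTER_CUBIC))
E
```

```text
(no output)
```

View pics/h2.png

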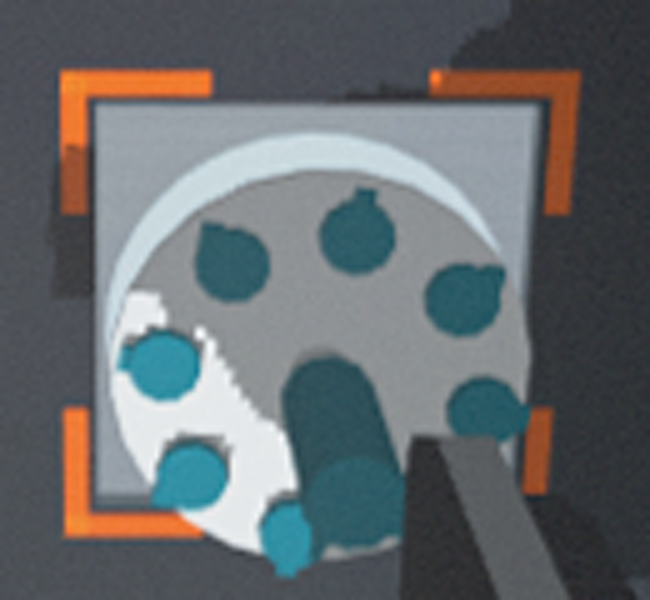

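```bash
python3 - <<'E'
from h import *
np.set_printoptions(precision=4,suppress=True)
P=np.load("h.npy",allow_pickle=True).item()
t=lambda *a:np.array(a)/5.+[300,200]
o=onz("wrist",t([60,70],[580,70],[63,538]),.08,P)[:,:2]; print("window",(o[1]+o[2])/2, o)
print("disc",onz("wrist",t([320,365]),.118,P),"stem",onz("wrist",t([354,502]),.162,P))
print("front edge of base", onz("wrist",t([320,132]),.08,P))
ex=np.array([np.cos(.0948),np.sin(.0948)])
print("left edge",onz("wrist",t([104,325]),.08,P))
E
```

```text
window [ 0.6225 -0.0133] [[ 0.5753 -0.0701]
 [ 0.5653  0.0337]
 [ 0.6798 -0.0603]]
disc [[ 0.618  -0.0162  0.118 ]] stem [[ 0.6233 -0.0147  0.162 ]]
front edge of base [[ 0.5831 -0.0165  0.08  ]]
left edge [[ 0.6292 -0.0561  0.08  ]]
```

```bash
python3 - <<'E'
from h import *
np.set_printoptions(precision=4,suppress=True)
P=np.load("h.npy",allow_pickle=True).item()
print("pred handle top",proj(P,[[.5033,-.0713,.129]]))
q=quat(.0948)
move_gripper(.05,30)
move_ptp([.5033,-.0713,.18],q)
movel([.5033,-.0713,.113],q,speed=.1)
print(read_ft_force(),read_eef_pos())
move_gripper(.0,40)
print(read_ft_force(),read_eef_pos(),read_finger_gap(),read_time_s())
cv2.imwrite("pics/i.png",read_camera("wrist")[:,:,::-1])
E
```

```text
pred handle top [[316.3862 142.1167]]
[-0.6604 -1.2835 -0.2202] [ 0.5042 -0.0714  0.1136]
[-2.3209  1.7125  4.7411] [ 0.5038 -0.0707  0.1138] 0.013432324830518589 12.125
```

View pics/i.png

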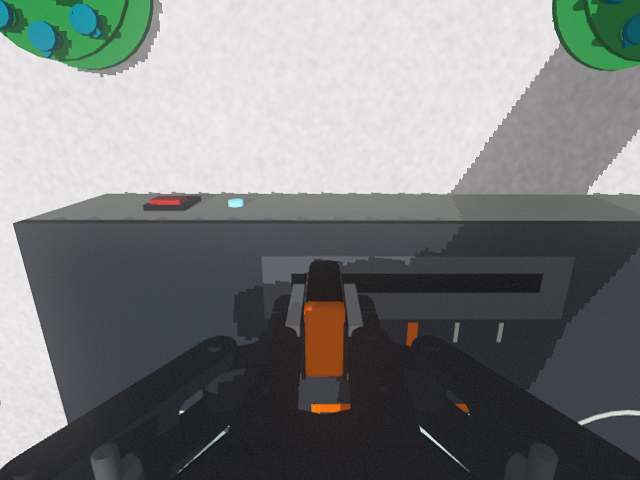

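```bash
python3 - <<'E'
from h import *
np.set_printoptions(precision=4,suppress=True)
q=quat(.0948); ey=np.array([-np.sin(.0948),np.cos(.0948)])
st=np.array([.5033,-.0713]); s0=read_eef_pos()[:2]
c=.045
for i in range(3):
    movel([*(st+ey*c),.113],q,speed=.04)
    pause(.2)
    e=read_eef_pos(); d=(e[:2]-s0)@ey
    print(c,d,e,read_ft_force(),read_finger_gap(),read_time_s())
    if abs(d-.045)<.0006: break
    c+=.045-d
cv2.imwrite("pics/j.png",read_camera("wrist")[:,:,::-1])
np.save("j.npy",camera_params("wrist"),allow_pickle=True)
cv2.imwrite("pics/jt.png",cv2.resize(read_camera("top")[130:290,210:410,::-1],None,fx=4,fy=3.75))
cv2.imwrite("pics/js.png",cv2.resize(read_camera("scene")[180:360,200:400,::-1],None,fx=3,fy=3))
E
```

```text
0.045 0.0412949070885847 [ 0.5    -0.0296  0.1138] [-0.6996 -6.9539  5.0038] 0.013759000188186796 13.65
0.048705092911415296 0.044822067231931786 [ 0.4996 -0.026   0.1138] [ 0.2654 -7.4942  4.7494] 0.013351102028436746 14.1
```

View pics/j.png

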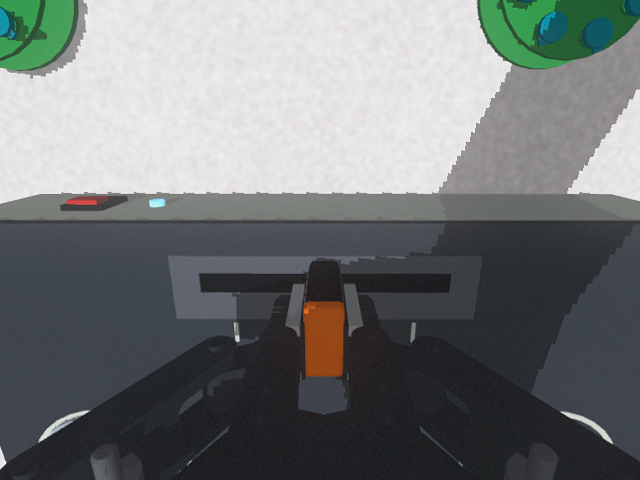

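View pics/jt.png

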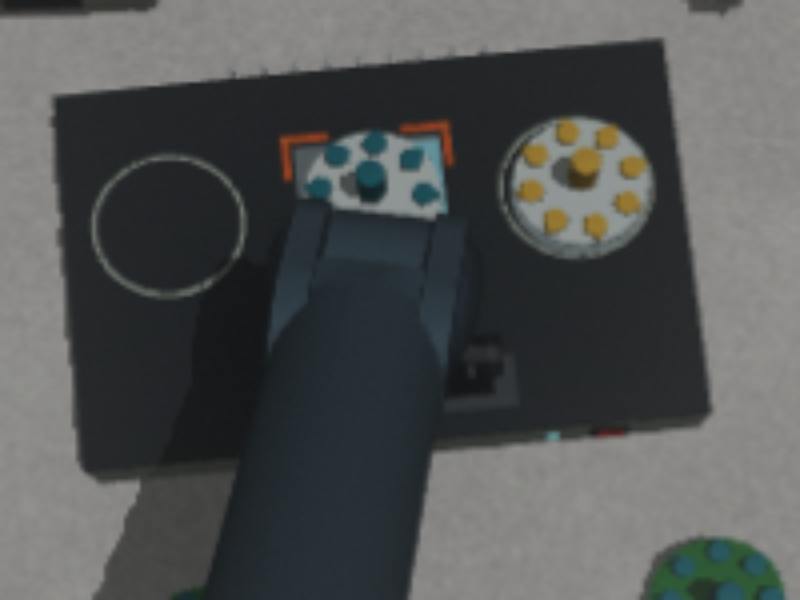

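View pics/js.png

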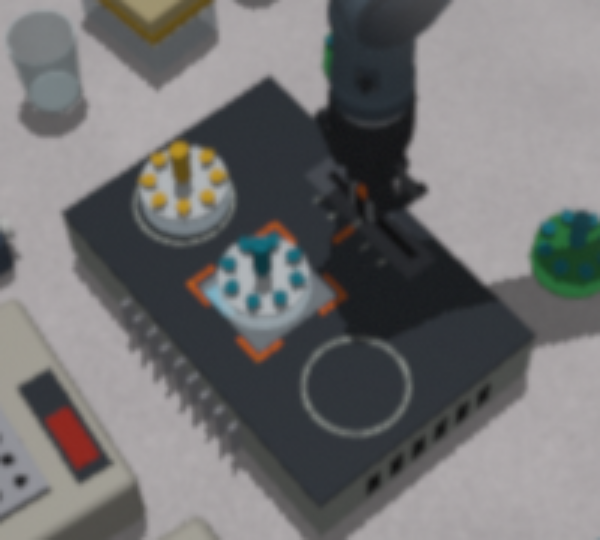

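```bash
python3 - <<'E'
from bench import *
pause(.5); print(read_eef_pos(),read_ft_force(),read_finger_gap(),read_time_s()); print(sign_off())
E
```

```text
[ 0.49964619 -0.02602126  0.1137445 ] [ 0.90647899 -6.94694336  5.57149813] 0.013685957397930567 14.75
the job is handed in; nothing more can be done
None
```

The job is handed in: the teal-capped carrier is centred over the window and released, and the robot is still holding the shutter handle at the orange half-way mark. It took 14.75 s of the 48 s allowed.

- **Carrier:** I gripped its stem and slid it along the deck from its ring to the window with the shutter closed. It was pressed down lightly throughout, so it was never lifted. The last camera measurements of the stem and base edges put it within about 2.5 mm of the window centre. One estimate from the cap disc was about 4–5 mm off, but I didn't trust it because the height of that surface is uncertain.
- **Shutter:** I pinched the handle and drew it out. It first stopped about 4 mm short under the spring load, so I moved it once more to 44.8 mm of travel. It held steady there, with a spring force of about 7 N as expected at half. The wrist image shows the handle midway along the slot and scale.
- **Rest of the bench:** The yellow-capped control carrier is still in its ring, and I did not touch the green look-alikes or anything else.

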